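Close the food flask and take its cup

TASK

Slide the open steel flask across the worktop, keeping it upright and down on the surface, until it stands wholly on the round cork mat. Then take its lid set (the upturned steel cup with the stopper nested inside), lower it as one onto the flask and press until the stopper is fully home in the neck. Finally draw the cup alone straight up off the stopper, which stays sealed in the flask untouched by the gripper, and finish still holding the cup in the air at least 10 cm higher than it sat on the flask; leave the other things on the worktop where they are.

Things in the scene. Friction and masses are not known exactly. Their poses are not given: they have to be found in the camera images.
- flask: open wide-mouthed steel food flask, loose, 0.45 to 0.85 kg, standing upright. Body 92 mm across up to 52 mm height, then a rounded shoulder to 67 mm height; narrow neck 48 mm across from there up to the mouth at 92 mm height. The body is too wide for most grippers: push it low, at 20 to 50 mm height. Origin: centre of the underside; z up.
- flask_mouth (a point): centre of the flask's mouth, at the top edge of the neck, 92 mm above the flask's underside. The neck's inside is 35 mm across with a funnel-shaped edge 41 mm across.
- mat: thin round cork mat, 150 mm across, 1 mm thick, lying flat and no obstacle to sliding things onto it; it does not move. Origin: its centre.
- cup: the outer lid: a steel cup, upturned (mouth down), round and straight-sided, 62 mm across outside and 50 mm high, about 0.12 kg. Origin: centre of its rim plane (its lower edge); z points up through its closed top. It starts standing on its rim on the worktop with the stopper nested inside. On the flask its rim is 68 to 69 mm above the flask's underside, just above the shoulder.
- cup_mid (a point): centre of the cup, half-way up: 25 mm above its rim plane. Grasp the cup here or a little higher across its 62 mm width, from above, at any yaw.
- stopper: the inner lid: black plastic stopper, about 0.07 kg, hidden inside the cup at the start. Origin: centre of the underside of its flange (52 mm across); a tapered plug reaches 17.5 mm down from there, a round head 22 mm up. In the cup the flange is about 23 mm above the cup's rim plane. Fully home in the neck, the flange rests on the mouth's edge (origin 92 mm above the flask's underside).
- stopper_head (a point): centre of the top of the stopper's head, 22 mm above its origin. Its upper gasket holds it in the cup until a pull of about 1.5 to 3 N, so cup and stopper travel as one. Pressed down with the cup, its lower gasket snaps into the neck at about 9 to 14 N and then holds to about 7 N, so that the cup alone comes away when drawn straight up.
- bananas: bunch of bananas behind the work, bystander. Origin under its centre.
- mug: striped mug, 90 mm high, standing beside the bananas, bystander. Origin under its centre.
- pepper_mill: dark wooden pepper mill, 150 mm high, standing behind the work, bystander. Origin under its centre.
- snack_pack: small brown snack packet lying flat, bystander. Origin under its centre.

How it is judged:
On the way, in this order (a step that is already met when the one before it is completed fails the run):
1. the flask has been slid wholly onto the cork mat and stands still, upright (horizontal distance between flask and mat below 0.028 m and linear speed of flask below 0.02 m/s and angle between flask's own z axis and vertical below 0.05 rad), for 0.2 s.
2. the lid set is down on the flask: stopper home in the neck, cup over it (z of stopper in the frame of flask between 0.0895 and 0.0945 m and horizontal distance between stopper and flask_mouth below 0.005 m and angle between the z axis of stopper and the z axis of flask, either way round below 0.08 rad and z of cup_mid in the frame of flask below 0.097 m and horizontal distance between cup_mid and flask_mouth below 0.008 m), for 0.2 s.
At the end, for the whole second after the job is handed in: the flask stands upright and still on the mat (centres within 28 mm), the stopper is home in its neck (within 2.5 mm in height, 5 mm sideways, level within 0.08 rad), and the gripper holds the cup free of both, its middle at least 180 mm above the worktop (it sat at about 93 mm) (all of step 1 and height (world z) of flask below 0.005 m and z of stopper in the frame of flask between 0.0895 and 0.0945 m and horizontal distance between stopper and flask_mouth below 0.005 m and angle between the z axis of stopper and the z axis of flask, either way round below 0.08 rad and height (world z) of cup_mid above 0.18 m and linear speed of cup below 0.05 m/s and contact force between the fingers and cup above 1 N and contact force between cup and flask below 0.1 N and contact force between cup and stopper below 0.1 N); the arm keeps its last pose, push and grip.
It fails at once if the flask is tipped (angle between flask's own z axis and vertical above 0.3 rad).
It fails at once if the flask is lifted off the worktop (height (world z) of flask above 0.015 m).
It fails at once if the robot touches the stopper (contact force between any of the fingers, the arm and stopper above 0.5 N).
It fails at once if the bananas, the mug, the pepper mill or the snack packet is pushed away (over 40 mm) (distance of any of bananas, mug, pepper_mill, snack_pack from where it was at the start of the episode above 0.04 m).
It also fails if it takes over 64 s, if anything falls off the work surface, if the arm or the gripper's body presses on something with over 40 N, if the wrist force passes 120 N, or if a joint passes its speed limit or range.

ROBOT

A 6-joint arm with a two-finger parallel gripper is mounted at the origin on a cart in front of the work surface, level with it; the furniture and walls round the work are solid. World frame = base frame: x ahead of the robot, y to its left, z up, the work surface at z = 0. Lengths are in m, angles in rad, forces in N, time in s.
With the tool pointing down it reaches from about 0.4 to 0.825 m from the base axis. Payload 7 kg.
Tool frame: the origin (TCP) lies on the centre line of the jaws, within the pads' length; the fingertips stand 11 mm ahead of it and the grasp point (between the pads) lies 8 mm behind it; z points along the fingers, y is the direction in which the jaws open and shut (so a half turn about z gives the same grasp; the last joint's range is limited). The gripper opens to 88 mm and grips with 3 to 60 N. Pads are 19 mm wide; open, the fingers measure 130 mm over their backs; the gripper's body (78 mm by 193 mm) begins 47 mm behind the grasp point.
Start: joints at [1.554, 0.359, 0.012, 0, -1.224, -0.288], TCP at [0.203, 0.644, 0.238] pointing down, gripper open.
Joint ranges: [-3.07, 3.07], [-1.43, 2.12], [-1.02, 1.25], [-3.03, 1.67], [-3.05, -0], [-3.03, 3.03]. Speed limits (rad/s): [2.39, 2.39, 3.01, 3.14, 3.14, 3.14].

INTERFACE

Orientations are given as [roll, pitch, yaw] about the fixed x, y, z axes, in that order (R = Rz(yaw) Ry(pitch) Rx(roll)).
In Python, from station import * gives the robot as it stands.
- The arm moves only by the tool play_rows, never from a script. Its argument "targets" is a list of rows, each a list of 7 numbers: the turn, a rotation vector about the world's x, y, z in rad, then the shift along the world's x, y, z in m, then the opening, from 0 (shut) to 1 (fully open). A call has 1 to 12 rows; each row shifts and turns the pose as measured when the row begins; what a row does not reach is not made up. A row lasts 1/8 s, in which the tool goes at most 62.5 mm and 10.7 degrees, less where a joint would pass 70% of its speed; a pose out of reach is approached as far as the arm can. A call is refused whole if a number of a shift passes 0.0625 or a number of a turn 0.188, either way. A call with a gripper value outside its range is refused whole. The fingers move at their own pace and stop on an object; "grip_force" is the grip in N (left out, the last holds). Time passes only in rows, so rows that do not move let the fingers close. It gives the time, the measured TCP pose, the force and the opening at its end, in the units of the state.
- get_state(): the state, without advancing time (a new reading comes with each control period).
- grab_frame(name): name is "scene" or "top" or "wrist"; returns (picture, depth): 384x512x3 uint8, blue, green, red; 384x512 float32, m along the optical axis (not along the pixel's ray), 0 where there is no reading.
- camera_params(name): a dict with "camera_matrix" (3x3 intrinsics, pixels), "extrinsics" (4x4, takes a point from world to camera coordinates); the wrist camera has in their place "hand_eye" (4x4, takes a point from camera to tool coordinates, whose origin is the TCP and whose axes are the flange's). Camera axes: x right, y up, looking along -z (the intrinsics and any distortion apply to the point x, -y, -z); pixel columns grow to the right and rows downward; lengths in m; the calibration is good to about 2 mm. A picture is of the moment at which its call begins: read the wrist's pose just before it. camera_params takes no time and is no camera call.
- job_done(): hands the job in, once; it reports no verdict.
The state is a dict: "t": time; "q": joint angles; "qd": joint speeds; "joint_efforts": joint torques, N m; "eef_pos": TCP position; "ee_rot": TCP orientation; "force": force on the tool from outside, world axes, zero at the start; "moment": the same for the moment, N m; "width": finger opening in m.
Only numpy, scipy, OpenCV 4.12 (cv2) and the standard library are available. Lean on these libraries where they do the work, as an engineer would, in place of code of your own. Each camera call takes 0.05 s, during which the arm holds its last target.

## Working session

There is one attempt and no reset: what is moved stays moved. The work goes in short steps, Python scripts to look and compute and a tool call to move; the robot and the scene stay as the last step left them, time stands still between calls to the robot, and variables do not carry over. Pictures are saved under pics/ and viewed, and the job is handed in when it is done.

Besides the shell and the picture viewer there is one more tool, called after ">>>" by a JSON object that holds its "name" and its "arguments", one argument or row to a line. play_rows: Moves the arm, as the interface text tells. Its arguments: {"type":"object","properties":{"targets":{"type":"array","items":{"type":"array","items":{"type":"number"}}},"grip_force":{"type":"number"}},"required":["targets"]}

```bash
mkdir -p pics; ls; python3 - <<'E'
from station import *
import cv2
s=get_state();print(s)
for n in ("scene","top"):
    p,d=grab_frame(n);cv2.imwrite(f"pics/{n}0.png",p);import numpy as np;np.save(f"/tmp/{n}0.npy",d);c=camera_params(n);print(n,{k:np.round(v,4).tolist() if not isinstance(v,str) else v for k,v in c.items()})
print(camera_params("wrist"))
E
```

```text
pics
{'t': 0.0, 'q': array([ 1.55407637e+00,  3.59368889e-01,  1.10403644e-02, -3.75828639e-04,
       -1.22409443e+00, -2.88108106e-01]), 'qd': array([ 0.00113309, -0.00117986, -0.00018149, -0.00022941,  0.00048743,
       -0.00127184]), 'joint_efforts': array([ 1.92509484e-03, -5.82718456e+01,  2.93036610e+01,  6.99671879e+00,
        6.81074336e-03, -1.57251966e-04]), 'eef_pos': array([0.20245591, 0.64341449, 0.23662163]), 'ee_rot': array([ 3.13993268e+00, -1.23495228e-04, -3.04955951e-01]), 'force': array([-0.66142757, -0.58148844, -0.66740972]), 'moment': array([ 0.01798085,  0.00895246, -0.0288452 ]), 'width': 0.08792852285975845}
scene {'camera_matrix': [[466.0698, 0.0, 257.7362], [0.0, 466.0698, 187.7365], [0.0, 0.0, 1.0]], 'extrinsics': [[0.5634, -0.8262, 0.0043, -0.3636], [0.5776, 0.3976, 0.7129, -0.3946], [-0.5907, -0.3992, 0.7012, -0.9521], [0.0, 0.0, 0.0, 1.0]]}
top {'camera_matrix': [[465.1278, 0.0, 262.0544], [0.0, 465.1278, 196.2415], [0.0, 0.0, 1.0]], 'extrinsics': [[0.0107, -0.9997, 0.0226, -0.0287], [0.9927, 0.0134, 0.12, -0.6251], [-0.1202, 0.0211, 0.9925, -1.0744], [0.0, 0.0, 0.0, 1.0]]}
{'camera_matrix': array([[323.1865173 ,   0.        , 255.5230609 ],
       [  0.        , 323.1865173 , 191.25548828],
       [  0.        ,   0.        ,   1.        ]]), 'hand_eye': array([[-3.45107349e-04,  9.65301332e-01,  2.61138313e-01,
         7.06925665e-02],
       [ 9.99999845e-01,  2.19083757e-04,  5.11703744e-04,
        -2.33019121e-04],
       [ 4.36737143e-04,  2.61138449e-01, -9.65301258e-01,
        -1.47490131e-01],
       [ 0.00000000e+00,  0.00000000e+00,  0.00000000e+00,
         1.00000000e+00]])}
```

View pics/scene0.png

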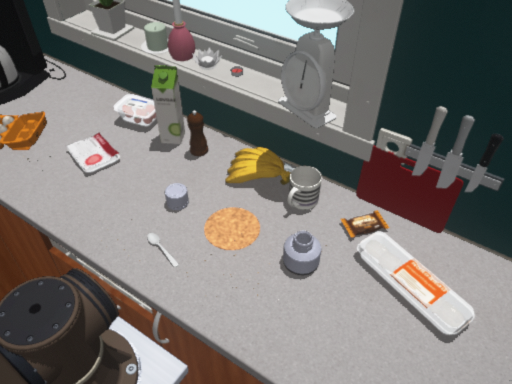

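View pics/top0.png

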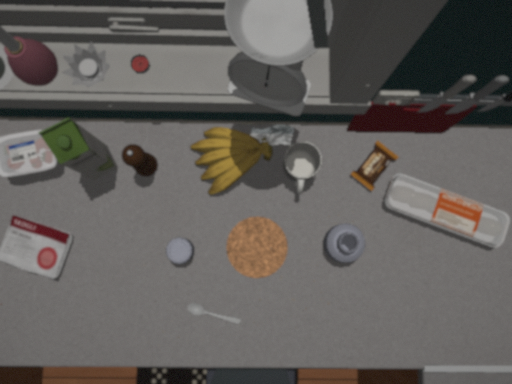

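The top view shows the mat at about (257,246), the flask at (345,244) and the cup at (180,250). Next I'll measure them.

```bash
cat > h.py <<'E'
import numpy as np, cv2
from station import *
def ray(n,u,v,tool=None):
    c=camera_params(n);K=c["camera_matrix"]
    d=np.array([(u-K[0,2])/K[0,0],-(v-K[1,2])/K[1,1],-1.])
    if n=="wrist":
        s=tool; from scipy.spatial.transform import Rotation as R
        T=np.eye(4);T[:3,:3]=R.from_euler("xyz",s["ee_rot"]).as_matrix();T[:3,3]=s["eef_pos"];M=T@c["hand_eye"]
    else: M=np.linalg.inv(c["extrinsics"])
    return M[:3,3],M[:3,:3]@d
def onz(n,u,v,z,tool=None):
    o,d=ray(n,u,v,tool);return o+d*(z-o[2])/d[2]
def cloud(n,D,tool=None):
    v,u=np.mgrid[0:384,0:512];c=camera_params(n);K=c["camera_matrix"]
    P=np.stack([(u-K[0,2])/K[0,0]*D,-(v-K[1,2])/K[1,1]*D,-D],-1)
    if n=="wrist":
        from scipy.spatial.transform import Rotation as R
        T=np.eye(4);T[:3,:3]=R.from_euler("xyz",tool["ee_rot"]).as_matrix();T[:3,3]=tool["eef_pos"];M=T@c["hand_eye"]
    else: M=np.linalg.inv(c["extrinsics"])
    return P@M[:3,:3].T+M[:3,3]
E
cat > m.py <<'E'
from h import *
p=cv2.imread("pics/top0.png");D=np.load("/tmp/top0.npy");W=cloud("top",D)
hsv=cv2.cvtColor(p,cv2.COLOR_BGR2HSV)
m=cv2.inRange(hsv,(5,90,80),(20,255,255));m[:200]=0;m[290:]=0;m[:,:210]=0;m[:,300:]=0
ys,xs=np.nonzero(m);(c,r)=cv2.minEnclosingCircle(np.c_[xs,ys].astype(np.float32))
print("mat",c,r,xs.mean(),ys.mean(),onz("top",*c,.001),onz("top",xs.mean(),ys.mean(),.001))
def reg(u,v,r=35,zlo=.03,zhi=.3):
    w=W[v-r:v+r,u-r:u+r].reshape(-1,3);return w[(w[:,2]>zlo)&(w[:,2]<zhi)]
for nm,(u,v) in dict(cup=(180,250),flask=(345,244)).items():
    w=reg(u,v,28);print(nm,len(w),w.min(0),w.max(0),(w.min(0)+w.max(0))/2,np.percentile(w[:,2],[50,90]))
    for lo,hi in ((.044,.06),(.08,.1)):
        q=w[(w[:,2]>lo)&(w[:,2]<hi)]
        if len(q)>5:
            c,r=cv2.minEnclosingCircle((q[:,:2]*1000).astype(np.float32));print(lo,len(q),c,r,q[:,2].mean())
for nm,(u,v,r) in dict(ban=(232,160,42),mug=(302,165,25),mill=(140,160,25),snack=(375,165,25)).items():
    w=reg(u,v,r,.012);print(nm,w.min(0).round(3),w.max(0).round(3))
i=np.vstack([cv2.resize(p[205:290,140:220],None,fx=5,fy=5)]);j=cv2.resize(p[205:290,305:385],None,fx=5,fy=5)
cv2.imwrite("pics/crop0.png",np.hstack([i,j]))
E
python3 m.py
```

```text
mat (256.4114990234375, 246.90707397460938) 30.230792999267578 256.5172171468728 246.91672522839073 [ 0.50525992 -0.00949713  0.001     ] [ 0.50523936 -0.00975521  0.001     ]
cup 564 [0.46537704 0.14049253 0.03042239] [0.52355187 0.20121213 0.05603685] [0.49446445 0.17085233 0.04322962] [0.04841735 0.05153277]
0.044 539 (494.7364501953125, 170.9595947265625) 30.656761169433594 0.04866514403969073
flask 1072 [ 0.47163267 -0.26331493  0.03018447] [ 0.56073623 -0.17142698  0.09649856] [ 0.51618445 -0.21737095  0.06334151] [0.0639161  0.08892913]
0.044 254 (516.3497314453125, -217.3660430908203) 46.018558502197266 0.056336034339171566
0.08 188 (516.4331665039062, -217.2393341064453) 24.368051528930664 0.08905165398692895
ban [ 0.632 -0.047  0.012] [0.821 0.158 0.065]
mug [ 0.639 -0.156  0.012] [ 0.77  -0.071  0.095]
mill [0.674 0.239 0.012] [0.729 0.338 0.152]
snack [ 0.646 -0.359  0.012] [ 0.771 -0.24   0.048]
```

View pics/crop0.png

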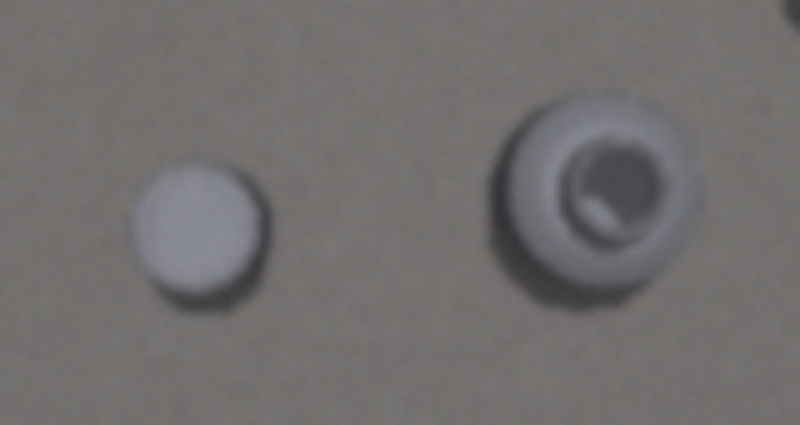

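>>> {"name": "play_rows", "arguments": {
  "targets": [
    [0,0,-0.1,0.033,-0.049,0,0.68],
    [0,0,-0.1,0.033,-0.049,0,0.68],
    [0,0,-0.1,0.033,-0.049,0,0.68],
    [0,0,-0.1,0.033,-0.049,0,0.68],
    [0,0,-0.1,0.033,-0.049,0,0.68],
    [0,0,-0.1,0.033,-0.049,0,0.68],
    [0,0,-0.1,0.01,-0.055,0,0.68],
    [0,0,-0.1,0.01,-0.055,0,0.68],
    [0,0,-0.1,0.01,-0.055,0,0.68],
    [0,0,-0.1,0.01,-0.055,0,0.68],
    [0,0,-0.1,0.01,-0.055,0,0.68],
    [0,0,-0.1,0.01,-0.055,0,0.68]
  ]
}}

```text
t: 1.6
eef_pos: [0.4624, 0.0009, 0.232]
ee_rot: [3.135, -0.002, -1.538]
force: [1.4, -0.3, -0.2]
width: 0.0598
```

>>> {"name": "play_rows", "arguments": {
  "targets": [
    [0.006,0,0.01,0.01,-0.05,0,0.68],
    [0,0,0.01,0.01,-0.05,0,0.68],
    [0,0,0,0.01,-0.05,0,0.68],
    [0,0,0,0.01,-0.05,0,0.68],
    [0,0,0,0.01,-0.05,0,0.68],
    [0,0,0,0.01,-0.05,0,0.68],
    [0,0,0,0,0,0,0.68],
    [0,0,0,0,0,0,0.68]
  ]
}}

```text
t: 2.6
eef_pos: [0.5209, -0.3129, 0.2291]
ee_rot: [3.131, 0.006, -1.524]
force: [1.0, -0.5, 0.7]
width: 0.0591
```

```bash
python3 - <<'E'
from h import *
s=get_state();print(s["eef_pos"],s["ee_rot"],s["q"],s["force"])
p,d=grab_frame("top");cv2.imwrite("pics/top1.png",p)
E
```

```text
[ 0.52091395 -0.31293556  0.22912274] [ 3.13115325  0.00628913 -1.52380127] [-0.221946    0.26179902 -0.14430374 -0.00356232 -1.17643108  0.27036191] [ 1.04222533 -0.51051068  0.7093454 ]
```

View pics/top1.png

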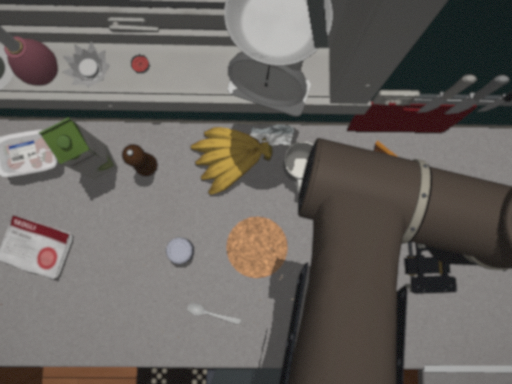

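>>> {"name": "play_rows", "arguments": {
  "targets": [
    [0.005,-0.006,0,0,0.004,-0.045,0.68],
    [0.005,0,0,0,0.004,-0.045,0.68],
    [0,0,0,0,0.004,-0.045,0.68],
    [0,0,0,0,0.004,-0.03,0.68],
    [0,0,0,0,0,-0.01,0.68],
    [0,0,0,0,0,0,0.68]
  ]
}}

```text
t: 3.4
eef_pos: [0.5224, -0.2903, 0.0539]
ee_rot: [-3.139, 0.014, -1.514]
force: [0.0, 0.2, 1.4]
width: 0.0594
```

```bash
python3 - <<'E'
from h import *
s=get_state();print(s["eef_pos"],s["ee_rot"],s["q"],s["force"])
p,d=grab_frame("scene");cv2.imwrite("pics/scene2.png",p)
E
```

```text
[ 0.52243023 -0.29028434  0.0539032 ] [-3.13877711  0.01397767 -1.5141229 ] [-0.18975456  0.41282403 -0.36773376 -0.02002996 -0.79101803  0.2604976 ] [0.04306181 0.18646035 1.36193417]
```

View pics/scene2.png

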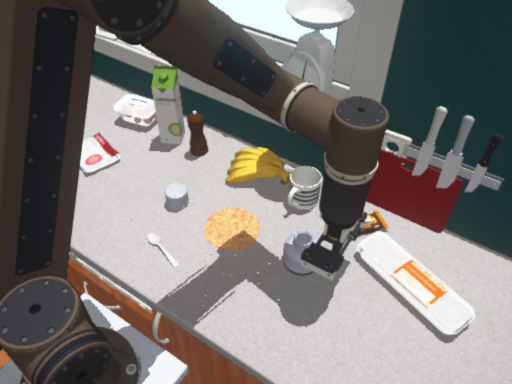

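>>> {"name": "play_rows", "arguments": {
  "targets": [
    [-0.014,0.003,-0.003,0,0.005,-0.008,0.68],
    [0,0,0,-0.0007,0.012,0,0.68],
    [0,0,0,-0.0007,0.012,0,0.68],
    [0,0,0,-0.001,0.02,0,0.68],
    [0,0,0,-0.001,0.02,0,0.68],
    [0,0,0,-0.001,0.02,0,0.68],
    [0,0,0,-0.001,0.015,0,0.68],
    [0,0,0,-0.001,0.01,0,0.68],
    [0,0,0,0,0,0,0.68]
  ]
}}

```text
t: 4.58
eef_pos: [0.5179, -0.1706, 0.0509]
ee_rot: [-3.135, -0.004, -1.516]
force: [0.2, -0.2, -0.8]
width: 0.0597
```

```bash
python3 - <<'E'
from h import *
s=get_state();print(s["eef_pos"],s["ee_rot"],s["force"])
p,d=grab_frame("scene");cv2.imwrite("pics/scene3.png",cv2.resize(p[120:320,150:400],None,fx=3,fy=3))
E
```

```text
[ 0.51785491 -0.17057203  0.05088245] [-3.13455366 -0.00400627 -1.51573854] [ 0.20268118 -0.15154832 -0.7849881 ]
```

View pics/scene3.png

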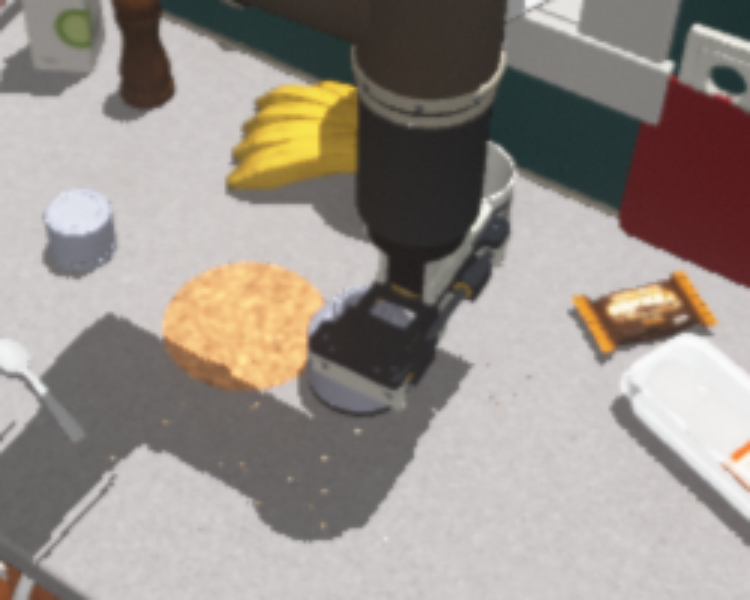

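>>> {"name": "play_rows", "arguments": {
  "targets": [
    [0.004,0.006,0,-0.001,0.01,-0.005,0.68],
    [0,0,0,-0.001,0.02,-0.001,0.68],
    [0,0,0,-0.001,0.02,-0.001,0.68],
    [0,0,0,-0.001,0.02,0,0.68],
    [0,0,0,-0.001,0.014,0,0.68],
    [0,0,0,-0.001,0.008,0,0.68],
    [0,0,0,-0.001,0.004,0,0.68],
    [0,0,0,0,0,0,0.68]
  ]
}}

```text
t: 5.62
eef_pos: [0.5145, -0.0781, 0.0469]
ee_rot: [-3.135, -0.005, -1.518]
force: [0.2, 0.1, 0.1]
width: 0.0593
```

```bash
python3 - <<'E'
from h import *
s=get_state();print(s["eef_pos"],s["ee_rot"],s["force"])
p,d=grab_frame("scene");cv2.imwrite("pics/scene4.png",cv2.resize(p[120:320,150:400],None,fx=3,fy=3))
E
```

```text
[ 0.51451378 -0.07806336  0.04692252] [-3.13537112 -0.00511494 -1.51767449] [0.24461157 0.08681653 0.10056937]
```

View pics/scene4.png

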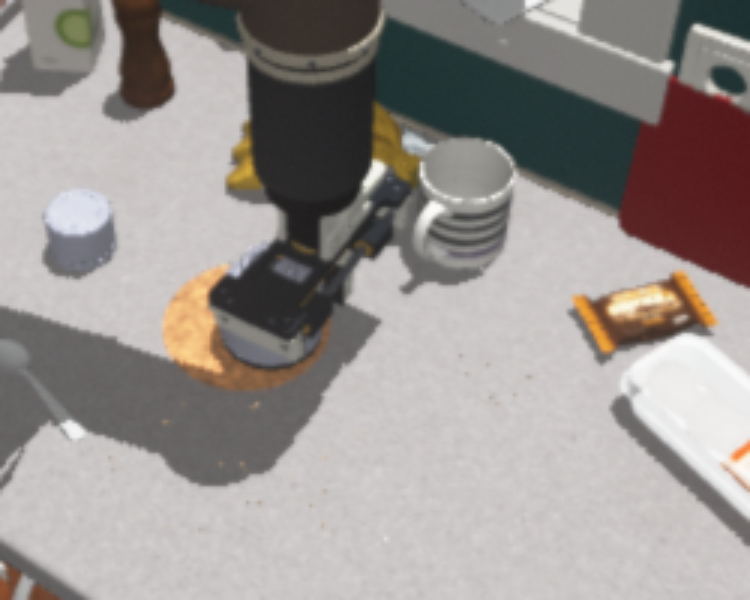

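>>> {"name": "play_rows", "arguments": {
  "targets": [
    [0.004,0.005,0,-0.002,0.008,0,0.68],
    [0,0,0,-0.002,0.007,0,0.68],
    [0,0,0,-0.001,0.005,0,0.68],
    [0,0,0,-0.001,0.003,0,0.68],
    [0,0,0,0,0,0,0.68],
    [0,0,0,0,-0.015,0,0.68],
    [0,0,0,0,-0.03,0,0.68],
    [0,0,0,0,-0.03,0,0.68],
    [0,0,0,0,-0.01,0.02,0.68],
    [0,0,0,0,0,0.05,0.68],
    [0,0,0,0,0,0.05,0.68],
    [0,0,0,0,0,0.02,0.68]
  ]
}}

```text
t: 7.18
eef_pos: [0.5039, -0.1459, 0.1876]
ee_rot: [3.135, 0.002, -1.52]
force: [0.1, 0.3, -0.6]
width: 0.0598
```

```bash
python3 - <<'E'
from h import *
s=get_state();print(s["eef_pos"],s["ee_rot"],s["force"])
p,d=grab_frame("scene");cv2.imwrite("pics/scene5.png",cv2.resize(p[120:320,150:400],None,fx=3,fy=3))
W=cloud("scene",d)
q=W.reshape(-1,3);
for lo,hi,t in ((.082,.1,.03),(.02,.05,.06)):
    k=q[(q[:,2]>lo)&(q[:,2]<hi)&(np.hypot(q[:,0]-.506,q[:,1]+.012)<t)]
    c,r=cv2.minEnclosingCircle((k[:,:2]*1000).astype(np.float32));print(len(k),c,r)
E
```

```text
[ 0.50386945 -0.1459231   0.18761176] [ 3.13476122e+00  1.70341947e-03 -1.52040327e+00] [ 0.10399198  0.28578354 -0.64708217]
148 (504.0583801269531, -9.888433456420898) 24.950519561767578
292 (500.3677978515625, -12.960023880004883) 45.779808044433594
```

View pics/scene5.png

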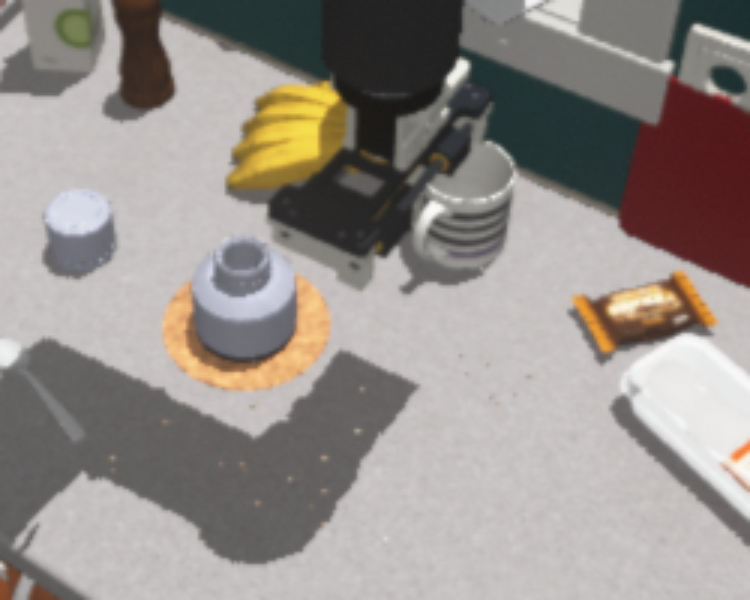

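>>> {"name": "play_rows", "arguments": {
  "targets": [
    [-0.002,-0.006,0,0,0.045,0.015,1],
    [0,0,0,0,0.045,0.015,1],
    [0,0,0,0,0.03,0.01,1],
    [0,0,0,0,0.01,0.005,1],
    [0,0,0,0,0,0,1],
    [0,0,0,0,0,0,1]
  ]
}}

```text
t: 7.98
eef_pos: [0.5027, -0.0169, 0.2343]
ee_rot: [3.141, 0.001, -1.525]
force: [0.2, 0.7, -0.0]
width: 0.0875
```

```bash
cat > w.py <<'E'
from h import *
import sys
n=sys.argv[1]
s=get_state();p,d=grab_frame("wrist");print(s["eef_pos"],s["ee_rot"],s["qd"].round(3).max())
cv2.imwrite(f"pics/w_{n}.png",p)
q=cloud("wrist",d,s).reshape(-1,3);q=q[(d.reshape(-1)>0.05)]
t=s["eef_pos"]
q=q[np.hypot(q[:,0]-t[0],q[:,1]-t[1])<.06]
for lo,hi in ((.042,.065),(.08,.105)):
    k=q[(q[:,2]>lo)&(q[:,2]<hi)]
    if len(k)>50:
        c,r=cv2.minEnclosingCircle((k[:,:2]*1000).astype(np.float32));print(lo,len(k),c,r,k[:,2].mean(),((k.min(0)+k.max(0))/2)[:2])
E
python3 w.py flask
```

```text
[ 0.50273609 -0.01688191  0.23431151] [ 3.14066865e+00  9.25558921e-04 -1.52457417e+00] 0.006
0.042 2299 (506.1011657714844, -10.094447135925293) 45.87249755859375 0.060429332552789344 [ 0.50610833 -0.01066823]
0.08 1030 (506.3685302734375, -10.048694610595703) 24.206310272216797 0.08981417320426376 [ 0.50622273 -0.01035893]
```

View pics/w_flask.png

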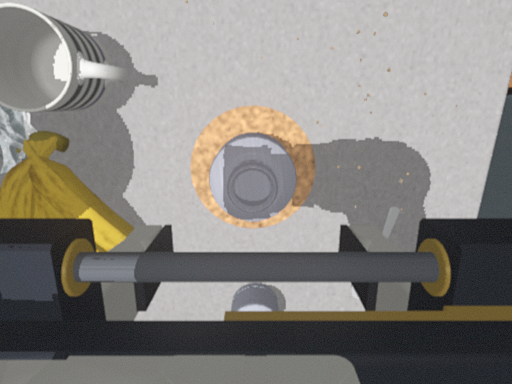

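>>> {"name": "play_rows", "arguments": {
  "targets": [
    [0,0,0,-0.002,0.045,0,1],
    [0,0,0,-0.002,0.045,0,1],
    [0,0,0,-0.002,0.045,0,1],
    [0,0,0,-0.002,0.035,0,1],
    [0,0,0,-0.001,0.005,0,1],
    [0,0,0,0,0,0,1],
    [0,0,0,0,0,0,1]
  ]
}}

```text
t: 8.9
eef_pos: [0.4932, 0.156, 0.231]
ee_rot: [3.135, -0.002, -1.534]
force: [-0.1, -0.5, -0.4]
width: 0.0877
```

```bash
python3 w.py cup; python3 w.py cup2
```

```text
[0.49320441 0.15600587 0.23101177] [ 3.13549704e+00 -2.35342754e-03 -1.53437494e+00] 0.004
0.042 2542 (495.7286682128906, 171.82125854492188) 30.90251922607422 0.04946247200760363 [0.49584105 0.17144823]
[0.49319455 0.15596528 0.23102472] [ 3.13548696e+00 -2.32261941e-03 -1.53453236e+00] 0.001
0.042 2536 (495.8790283203125, 172.1264190673828) 30.9178524017334 0.04946456505000916 [0.49578127 0.17161891]
```

View pics/w_cup.png

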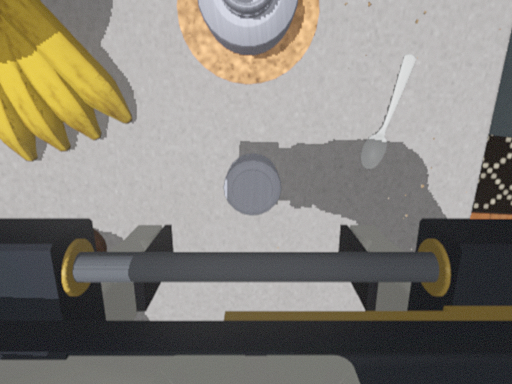

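>>> {"name": "play_rows", "arguments": {
  "targets": [
    [0.002,-0.006,0,0.001,0.008,-0.04,1],
    [0,0,0,0.001,0.006,-0.045,1],
    [0,0,0,0,0.001,-0.045,1],
    [0,0,0,0,0,-0.03,1],
    [0,0,0,0,0,-0.015,1],
    [0,0,0,0,0,0,1]
  ]
}}

```text
t: 9.75
eef_pos: [0.4969, 0.1674, 0.0532]
ee_rot: [-3.137, 0.002, -1.54]
force: [0.1, 0.2, 1.1]
width: 0.0878
```

>>> {"name": "play_rows", "arguments": {
  "targets": [
    [-0.002,0.005,0,-0.001,0.004,-0.012,1],
    [0,0,0,0,0,-0.012,1],
    [0,0,0,0,0,-0.004,1],
    [0,0,0,0,0,0,1]
  ]
}}

```text
t: 10.25
eef_pos: [0.4972, 0.1721, 0.0253]
ee_rot: [-3.139, 0.002, -1.541]
force: [0.1, 0.8, -1.4]
width: 0.0881
```

>>> {"name": "play_rows", "arguments": {
  "targets": [
    [0,0,0,-0.001,0,0,0.6],
    [0,0,0,0,0,0,0.6],
    [0,0,0,0,0,0,0.6],
    [0,0,0,0,0,0,0.6],
    [0,0,0,0,0,0,0.6],
    [0,0,0,0,0,0,0.6]
  ],
  "grip_force": 40
}}

```text
t: 11.0
eef_pos: [0.4963, 0.1723, 0.0261]
ee_rot: [-3.138, 0.003, -1.541]
force: [0.0, 0.5, -1.1]
width: 0.0619
```

>>> {"name": "play_rows", "arguments": {
  "targets": [
    [0,0,0,0,0,0.02,0.5],
    [0,0,0,0,0,0.04,0.5],
    [0,0,0,0,0,0.045,0.5],
    [0,0,0,0.002,-0.03,0.02,0.5],
    [0,0,0,0.002,-0.045,0,0.5],
    [0,0,0,0.002,-0.045,0,0.5],
    [0,0,0,0.002,-0.03,0,0.5],
    [0,0,0,0,-0.015,0,0.5],
    [0,0,0,0,0,0,0.5],
    [0,0,0,0,0,0,0.5]
  ]
}}

```text
t: 12.25
eef_pos: [0.5023, 0.0026, 0.154]
ee_rot: [-3.14, 0.001, -1.54]
force: [0.7, 0.4, -1.7]
width: 0.0617
```

```bash
python3 - <<'E'
from h import *
s=get_state();print(s["eef_pos"],s["ee_rot"],s["force"])
p,d=grab_frame("scene");cv2.imwrite("pics/scene6.png",cv2.resize(p[120:320,150:400],None,fx=3,fy=3))
W=cloud("scene",d);q=W.reshape(-1,3)
for lo,hi,t in ((.082,.1,.03),(.02,.05,.06)):
    k=q[(q[:,2]>lo)&(q[:,2]<hi)&(np.hypot(q[:,0]-.506,q[:,1]+.012)<t)]
    if len(k): c,r=cv2.minEnclosingCircle((k[:,:2]*1000).astype(np.float32));print(len(k),c,r)
E
python3 w.py carry
```

```text
[0.50225952 0.00261957 0.1540046 ] [-3.14030934e+00  1.41899454e-03 -1.53985387e+00] [ 0.68084989  0.40467148 -1.73190183]
120 (502.9310607910156, -12.07143783569336) 24.225135803222656
298 (501.3423156738281, -12.509982109069824) 45.6368522644043
[0.50222895 0.00272524 0.15401152] [-3.14037956e+00  1.35967382e-03 -1.53948324e+00] 0.006
0.042 2885 (506.1825256347656, -10.206236839294434) 45.83945846557617 0.06041493612781608 [ 0.50617637 -0.02060737]
0.08 938 (506.4117736816406, -11.864457130432129) 23.75343894958496 0.0897053465215929 [ 0.50625097 -0.02094868]
```

View pics/scene6.png

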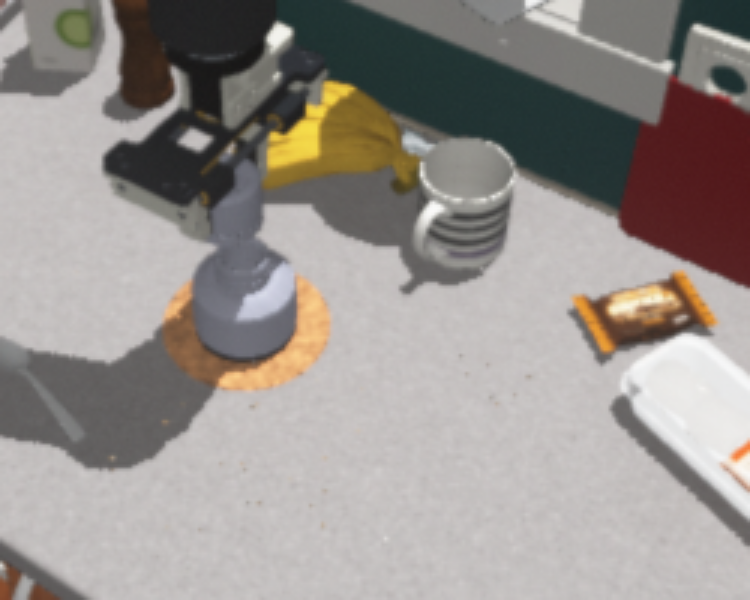

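View pics/w_carry.png

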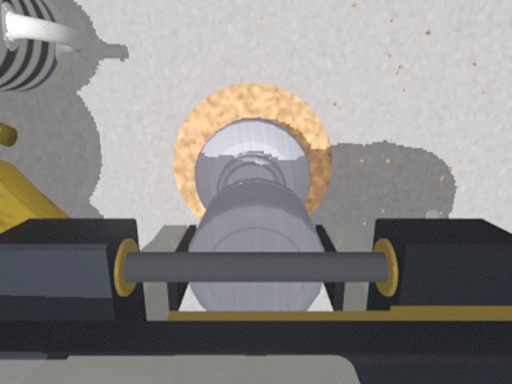

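>>> {"name": "play_rows", "arguments": {
  "targets": [
    [0,0,0,0.003,-0.009,-0.01,0.5],
    [0,0,0,0.001,-0.003,-0.01,0.5],
    [0,0,0,0,0,-0.01,0.5],
    [0,0,0,0,0,0,0.5],
    [0,0,0,0,0,0,0.5]
  ]
}}

```text
t: 12.98
eef_pos: [0.5062, -0.0089, 0.1209]
ee_rot: [3.141, 0.001, -1.537]
force: [0.1, -0.3, -2.1]
width: 0.0618
```

>>> {"name": "play_rows", "arguments": {
  "targets": [
    [0,0,0,0,-0.0007,-0.005,0.5],
    [0,0,0,0,0,-0.005,0.5],
    [0,0,0,0,0,-0.005,0.5],
    [0,0,0,0,0,-0.004,0.5],
    [0,0,0,0,0,0,0.5]
  ]
}}

```text
t: 13.6
eef_pos: [0.5069, -0.0094, 0.1015]
ee_rot: [-3.14, 0.001, -1.537]
force: [0.6, 0.3, -2.6]
width: 0.062
```

>>> {"name": "play_rows", "arguments": {
  "targets": [
    [0,0,0,0,0,-0.003,0.5],
    [0,0,0,0,0,-0.003,0.5],
    [0,0,0,0,0,-0.003,0.5],
    [0,0,0,0,0,-0.003,0.5]
  ]
}}

```text
t: 14.1
eef_pos: [0.5078, -0.0096, 0.0938]
ee_rot: [-3.138, -0.0, -1.534]
force: [-18.3, 3.8, 46.3]
width: 0.0616
```

>>> {"name": "play_rows", "arguments": {
  "targets": [
    [0,0,0,-0.0008,0,0.0008,0.5],
    [0,0,0,0,0,0,0.5]
  ]
}}

```text
t: 14.35
eef_pos: [0.5073, -0.0093, 0.0957]
ee_rot: [-3.136, 0.0, -1.534]
force: [0.8, 0.1, -0.9]
width: 0.0618
```

```bash
python3 - <<'E'
from h import *
s=get_state();print(s["eef_pos"],s["ee_rot"],s["force"])
p,d=grab_frame("scene");cv2.imwrite("pics/scene7.png",cv2.resize(p[150:300,170:330],None,fx=5,fy=4))
W=cloud("scene",d);q=W.reshape(-1,3)
k=q[(q[:,2]>.02)&(q[:,2]<.05)&(np.hypot(q[:,0]-.506,q[:,1]+.012)<.06)]
c,r=cv2.minEnclosingCircle((k[:,:2]*1000).astype(np.float32));print(len(k),c,r)
E
```

```text
[ 0.50731869 -0.00929967  0.09565786] [-3.13619724e+00  3.46415204e-04 -1.53394289e+00] [ 0.83896368  0.11911436 -0.93175658]
260 (496.224365234375, -17.159109115600586) 44.51182174682617
```

View pics/scene7.png

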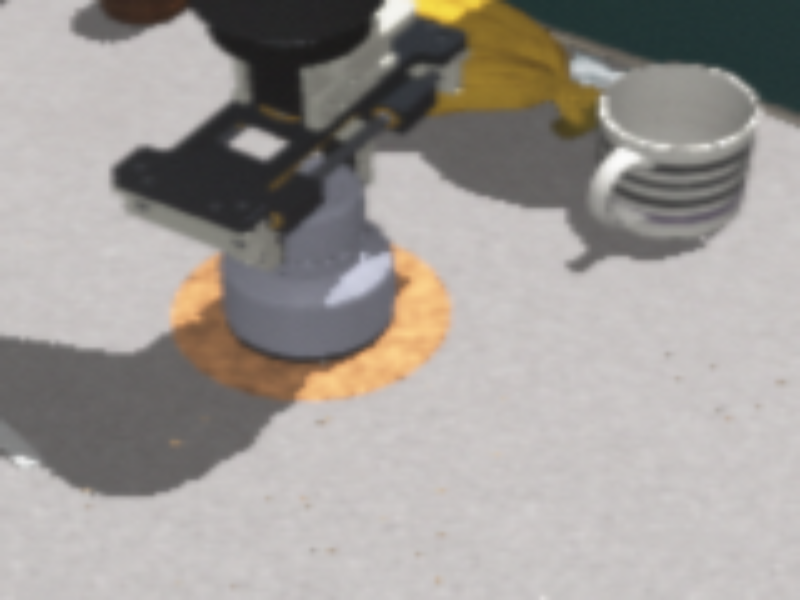

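>>> {"name": "play_rows", "arguments": {
  "targets": [
    [0,0,0,-0.0003,0,-0.0012,0.5],
    [0,0,0,-0.0001,0,-0.0005,0.5]
  ]
}}

```text
t: 14.65
eef_pos: [0.507, -0.0095, 0.094]
ee_rot: [-3.137, -0.0, -1.533]
force: [-4.0, 1.5, 13.6]
width: 0.0618
```

>>> {"name": "play_rows", "arguments": {
  "targets": [
    [0,0,0,-0.0002,0,-0.0005,0.5],
    [0,0,0,-0.0002,0,-0.0005,0.5],
    [0,0,0,-0.0002,0,-0.0003,0.5],
    [0,0,0,0,0,0,0.5]
  ]
}}

```text
t: 15.15
eef_pos: [0.5071, -0.0095, 0.0943]
ee_rot: [-3.136, -0.001, -1.532]
force: [-1.1, 1.3, 3.7]
width: 0.062
```

>>> {"name": "play_rows", "arguments": {
  "targets": [
    [0,0,0,0,0,0.003,0.5],
    [0,0,0,0,0,0.004,0.5],
    [0,0,0,0,0,0.006,0.5],
    [0,0,0,0,0,0.01,0.5],
    [0,0,0,0,0,0.015,0.5],
    [0,0,0,0,0,0,0.5]
  ]
}}

```text
t: 15.9
eef_pos: [0.5067, -0.0096, 0.1338]
ee_rot: [-3.137, -0.001, -1.533]
force: [0.1, -0.4, -1.0]
width: 0.0614
```

```bash
python3 - <<'E'
from h import *
s=get_state();print(s["eef_pos"],s["ee_rot"],s["force"])
p,d=grab_frame("scene");cv2.imwrite("pics/scene8.png",cv2.resize(p[150:300,170:330],None,fx=5,fy=4))
E
```

```text
[ 0.50672954 -0.00963585  0.1337791 ] [-3.13744839e+00 -1.47365103e-03 -1.53278038e+00] [ 0.1295907  -0.36110725 -0.97787082]
```

View pics/scene8.png

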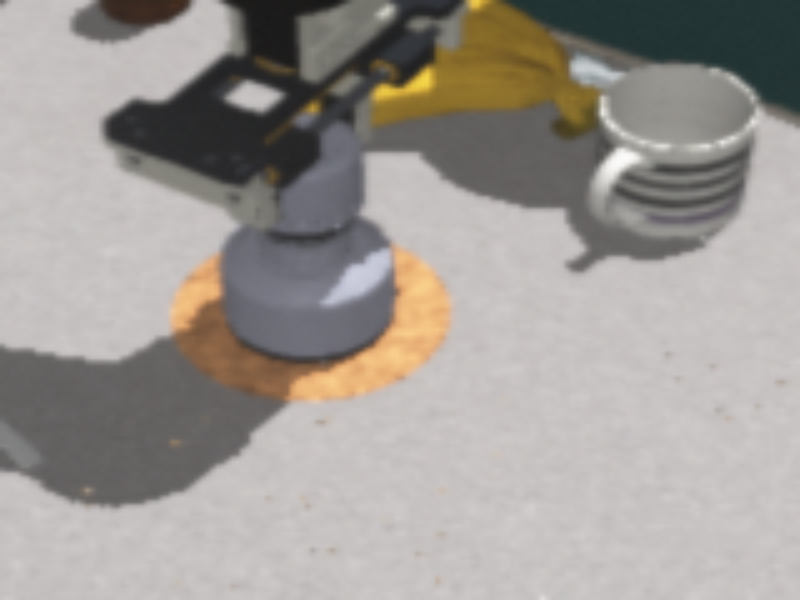

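>>> {"name": "play_rows", "arguments": {
  "targets": [
    [0,0,0,0,0,0.02,0.5],
    [0,0,0,0,0,0.03,0.5],
    [0,0,0,0,0,0.03,0.5],
    [0,0,0,0,0,0.02,0.5],
    [0,0,0,0,0,0.01,0.5],
    [0,0,0,0,0,0,0.5],
    [0,0,0,0,0,0,0.5]
  ]
}}

```text
t: 16.82
eef_pos: [0.5033, -0.0102, 0.2419]
ee_rot: [3.138, -0.002, -1.534]
force: [0.6, -0.1, -1.3]
width: 0.0618
```

```bash
python3 - <<'E'
from h import *
s=get_state();print(s["eef_pos"],s["ee_rot"],s["force"],s["width"])
p,d=grab_frame("scene");cv2.imwrite("pics/scene9.png",cv2.resize(p[120:300,160:330],None,fx=4,fy=3))
q=cloud("scene",d).reshape(-1,3)
near=np.hypot(q[:,0]-.506,q[:,1]+.012)
k=q[(near<.035)&(q[:,2]>.08)&(q[:,2]<.15)];print(np.histogram(k[:,2],bins=np.arange(.08,.151,.005)))
for lo,hi in((.02,.05),(.105,.125)):
    k=q[(near<.06)&(q[:,2]>lo)&(q[:,2]<hi)]
    c,r=cv2.minEnclosingCircle((k[:,:2]*1000).astype(np.float32));print(len(k),c,r,k[:,2].max())
p,d=grab_frame("wrist");cv2.imwrite("pics/w_end.png",p)
E
```

```text
[ 0.50325145 -0.01021064  0.24185503] [ 3.13771308e+00 -2.11455111e-03 -1.53406115e+00] [ 0.63338737 -0.10248053 -1.31275617] 0.06179376659796679
(array([29, 25,  8, 76, 82, 26, 73, 27,  0,  0,  0,  0,  0,  0]), array([0.08 , 0.085, 0.09 , 0.095, 0.1  , 0.105, 0.11 , 0.115, 0.12 ,
       0.125, 0.13 , 0.135, 0.14 , 0.145, 0.15 ]))
265 (502.3393859863281, -12.3115873336792) 46.14937973022461 0.049998369084337524
126 (507.95794677734375, -11.747639656066895) 19.621463775634766 0.1185915250463705
```

View pics/scene9.png

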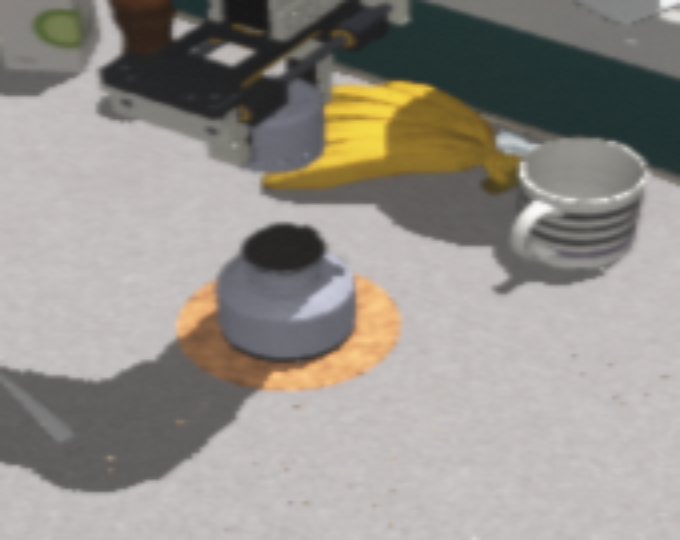

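View pics/w_end.png

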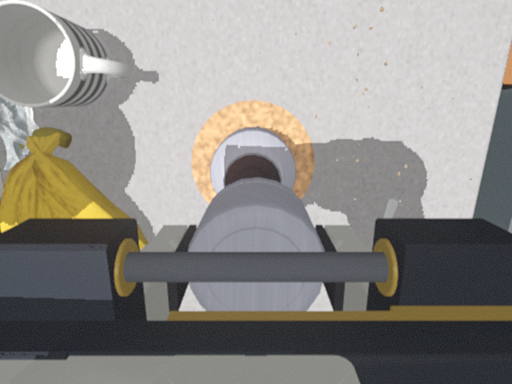

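The black stopper sits in the neck and the flask is on the mat. I'll do a quick height and level check on the stopper head before handing in.

```bash
python3 - <<'E'
from h import *
for n in("scene","wrist"):
    s=get_state();p,d=grab_frame(n)
    q=cloud(n,d,s).reshape(-1,3);k=q[(np.hypot(q[:,0]-.506,q[:,1]+.010)<.022)&(q[:,2]>.110)&(q[:,2]<.125)]
    if len(k)<10: print(n,len(k));continue
    A=np.c_[k[:,:2]-[.506,-.01],np.ones(len(k))];print(n,len(k),np.linalg.lstsq(A,k[:,2],rcond=None)[0],np.median(k[:,2]),k.mean(0))
    if n=="scene":
        b=q[(np.hypot(q[:,0]-.506,q[:,1]+.010)<.07)&(np.hypot(q[:,0]-.506,q[:,1]+.010)>.055)&(q[:,2]<.01)];print("mat z",np.median(b[:,2]))
        k=q[(np.hypot(q[:,0]-.506,q[:,1]+.010)<.03)&(q[:,2]>.092)&(q[:,2]<.102)];print("flange",np.median(k[:,2]),np.percentile(k[:,2],90))
print(get_state()["eef_pos"],get_state()["qd"])
E
```

```text
scene 102 [0.00980701 0.02656518 0.11433925] 0.11414229149580774 [ 0.50366851 -0.01248035  0.1142505 ]
mat z 0.0017490452023253278
flange 0.09920530948151962 0.10118508984493257
wrist 262 [-0.01612147  0.12281582  0.11529792] 0.11409105048460949 [ 0.50751406 -0.02136212  0.11387806]
[ 0.50348766 -0.0102279   0.2421886 ] [-0.00015319 -0.00016114  0.00357902  0.00240053 -0.00148561  0.00177388]
```

```bash
python3 -c "
from station import *
print(get_state()['t'],get_state()['width']);print(job_done())"
```

```text
17.025 0.06166245230769386
the job is handed in; nothing more can be done
None
```

The job is handed in at about 17 s of robot time, and my last checks indicate every step was met; no verdict was reported.

**What I did:**
- **Flask:** I slid it about 0.21 m onto the cork mat, pushing with both half-open fingers low on its body. It ended 2 to 3 mm from the mat's centre.
- **Lid set:** I gripped the cup at 40 N, lowered cup and stopper onto the flask as one and pressed until the stopper was home. I pressed a second time to be sure.
- **Cup:** I drew it straight up off the stopper and held it in the air.

**Last checks:**
- **Flask:** it stands upright near the mat's centre.
- **Stopper:** it is visible in the neck. Its head top measured about 114 mm high, against 115 mm expected.
- **Cup:** the gripper still holds it (opening 62 mm), with its middle at about 0.24 m.
- **Bystanders:** the bananas and mug stand where they were in the last pictures. I did not measure any bystander again at the end, and the snack packet was out of the last views.

**What disagreed or went off:**
- The first press peaked at about 46 N upward and 18 N sideways at the wrist, more than intended. I eased off, then pressed again at about 14 N.
- The scene camera's plane fit showed the stopper head level to about 0.03 rad. The wrist camera, with the head partly hidden by the held cup, gave 0.12 rad. I trusted the scene view.

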